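# Stop the flat lap rocking: find its loose corner and press the shim home

### The job

The flat lap's base plate rocks at one of its four corners. With the fingertips, press down on the corners until you find the one that gives, push that corner's tapered shim in under the plate until it jams tight, then press firmly on the corner once more to prove that it no longer rocks, and let go. Only press and push: do not lift any shim, and leave the three tight shims and the jar, bowl and wrench where they are.

Things in the scene. Friction and masses are not known exactly. Their poses are not given: they have to be found in the camera images.
- plate: flat lap's grey steel base plate, 200 (x) by 220 (y) by 10 mm, held at its middle by a rubber-bushed collar and standing on four corner shims. Origin: centre of its underside, 18.4 mm above the bench; x to its back (away from the robot), y to its left, z up; yaw within 0.25 rad. Three corners are firm; about 3 N on the fourth tips it some 4 to 5 mm down onto its shim, and it springs back level
- lap (a point): centre of the copper lap disc's top on the plate, in a round white splash pan 152 mm across whose rim stands 43 mm above the plate's top. A black switch box (18 by 50 mm, 22 mm high) sits on the middle of the plate's front edge
- corner_front_left (a point): point to press at the front left corner of the base plate (front = side nearest the robot, left = the robot's left): on its top face, 18 mm in from both edges, 28.4 mm above the bench when the plate is level
- corner_front_right (a point): point to press at the front right corner of the base plate (front = side nearest the robot, left = the robot's left): on its top face, 18 mm in from both edges, 28.4 mm above the bench when the plate is level
- corner_back_right (a point): point to press at the back right corner of the base plate (front = side nearest the robot, left = the robot's left): on its top face, 18 mm in from both edges, 28.4 mm above the bench when the plate is level
- corner_back_left (a point): point to press at the back left corner of the base plate (front = side nearest the robot, left = the robot's left): on its top face, 18 mm in from both edges, 28.4 mm above the bench when the plate is level
- shim_end_front_left (a point): middle of the upright outer end face (24 wide, 18 high) of the front left shim: loose hardwood wedge 80 long, 2 to 18 mm thick, on a steel packing 3 to 8 mm thick that ends 8 mm short of this face. Sticks out 38 mm from the plate's left edge; pushed in along the plate's -y. Tight already if its corner is firm; the loose one slides in 25 mm, then jams and stays
- shim_end_front_right (a point): middle of the upright outer end face (24 wide, 18 high) of the front right shim: loose hardwood wedge 80 long, 2 to 18 mm thick, on a steel packing 3 to 8 mm thick that ends 8 mm short of this face. Sticks out 38 mm from the plate's right edge; pushed in along the plate's +y. Tight already if its corner is firm; the loose one slides in 25 mm, then jams and stays
- shim_end_back_right (a point): middle of the upright outer end face (24 wide, 18 high) of the back right shim: loose hardwood wedge 80 long, 2 to 18 mm thick, on a steel packing 3 to 8 mm thick that ends 8 mm short of this face. Sticks out 38 mm from the plate's right edge; pushed in along the plate's +y. Tight already if its corner is firm; the loose one slides in 25 mm, then jams and stays
- shim_end_back_left (a point): middle of the upright outer end face (24 wide, 18 high) of the back left shim: loose hardwood wedge 80 long, 2 to 18 mm thick, on a steel packing 3 to 8 mm thick that ends 8 mm short of this face. Sticks out 38 mm from the plate's left edge; pushed in along the plate's -y. Tight already if its corner is firm; the loose one slides in 25 mm, then jams and stays
- jar_mid (a point): glass jar with a brass lid, 72 mm across, 85 mm high, standing on the bench to the left; point at its middle. To be left alone
- bowl_mid (a point): small red plastic bowl, 110 mm across, 45 mm high, on the bench to the right; point at its middle. To be left alone
- wrench_mid (a point): steel wrench 160 mm long, flat on the bench to the right; point at its middle. To be left alone
Mind the look-alikes: they are no part of the job. What is shaped like the part that bears shim_end_back_right but orange is not meant.

How it is judged (in metres and radians):
On the way, in this order (a step that is already met when the one before it is completed fails the run):
1. the rocking corner is pressed down with the fingertips and gives by at least 2.5 mm (((contact force between the fingers and plate above 1 N and horizontal distance between the grasp point and corner_front_left below 0.04 m and height (world z) of corner_front_left below 0.0259 m) or (contact force between the fingers and plate above 1 N and horizontal distance between the grasp point and corner_front_right below 0.04 m and height (world z) of corner_front_right below 0.0259 m) or (contact force between the fingers and plate above 1 N and horizontal distance between the grasp point and corner_back_right below 0.04 m and height (world z) of corner_back_right below 0.0259 m) or (contact force between the fingers and plate above 1 N and horizontal distance between the grasp point and corner_back_left below 0.04 m and height (world z) of corner_back_left below 0.0259 m))), for 0.05 s.
2. that corner's shim is pushed in until it is tight (no more than 18 mm sticks out) (((y of shim_end_front_left in the frame of plate between 0.09 and 0.128 m and height (world z) of shim_end_front_left below 0.0155 m) or (y of shim_end_front_right in the frame of plate between -0.128 and -0.09 m and height (world z) of shim_end_front_right below 0.0155 m) or (y of shim_end_back_right in the frame of plate between -0.128 and -0.09 m and height (world z) of shim_end_back_right below 0.0155 m) or (y of shim_end_back_left in the frame of plate between 0.09 and 0.128 m and height (world z) of shim_end_back_left below 0.0155 m))), for 0.1 s.
3. the same corner is pressed again with more than 4 N and stays up within 1.5 mm (((y of shim_end_front_left in the frame of plate between 0.09 and 0.128 m and height (world z) of shim_end_front_left below 0.0155 m and contact force between the fingers and plate above 4 N and horizontal distance between the grasp point and corner_front_left below 0.04 m and height (world z) of corner_front_left above 0.0269 m) or (y of shim_end_front_right in the frame of plate between -0.128 and -0.09 m and height (world z) of shim_end_front_right below 0.0155 m and contact force between the fingers and plate above 4 N and horizontal distance between the grasp point and corner_front_right below 0.04 m and height (world z) of corner_front_right above 0.0269 m) or (y of shim_end_back_right in the frame of plate between -0.128 and -0.09 m and height (world z) of shim_end_back_right below 0.0155 m and contact force between the fingers and plate above 4 N and horizontal distance between the grasp point and corner_back_right below 0.04 m and height (world z) of corner_back_right above 0.0269 m) or (y of shim_end_back_left in the frame of plate between 0.09 and 0.128 m and height (world z) of shim_end_back_left below 0.0155 m and contact force between the fingers and plate above 4 N and horizontal distance between the grasp point and corner_back_left below 0.04 m and height (world z) of corner_back_left above 0.0269 m))), for 0.1 s.
At the end, for the whole second after the job is handed in: the loose corner's shim is in tight with no more than 18 mm sticking out, the other three shims stand within 8 mm of where they were, the plate lies level within 0.01 rad, and nothing is being touched (((y of shim_end_front_left in the frame of plate between 0.09 and 0.128 m and height (world z) of shim_end_front_left below 0.0155 m) or (y of shim_end_front_right in the frame of plate between -0.128 and -0.09 m and height (world z) of shim_end_front_right below 0.0155 m) or (y of shim_end_back_right in the frame of plate between -0.128 and -0.09 m and height (world z) of shim_end_back_right below 0.0155 m) or (y of shim_end_back_left in the frame of plate between 0.09 and 0.128 m and height (world z) of shim_end_back_left below 0.0155 m)) and ((y of shim_end_front_left in the frame of plate between 0.09 and 0.128 m and height (world z) of shim_end_front_left below 0.0155 m) or y of shim_end_front_left in the frame of plate between 0.1405 and 0.1565 m) and ((y of shim_end_front_right in the frame of plate between -0.128 and -0.09 m and height (world z) of shim_end_front_right below 0.0155 m) or y of shim_end_front_right in the frame of plate between -0.1565 and -0.1405 m) and ((y of shim_end_back_right in the frame of plate between -0.128 and -0.09 m and height (world z) of shim_end_back_right below 0.0155 m) or y of shim_end_back_right in the frame of plate between -0.1565 and -0.1405 m) and ((y of shim_end_back_left in the frame of plate between 0.09 and 0.128 m and height (world z) of shim_end_back_left below 0.0155 m) or y of shim_end_back_left in the frame of plate between 0.1405 and 0.1565 m) and angle between plate's own z axis and vertical below 0.01 rad).
It fails at once if one of the tight shims is shifted by more than 8 mm, or the loose shim is lifted ((distance of shim_end_front_left from where it was at the start of the episode above 0.008 m and height (world z) of shim_end_front_left above 0.0155 m) or (distance of shim_end_front_right from where it was at the start of the episode above 0.008 m and height (world z) of shim_end_front_right above 0.0155 m) or (distance of shim_end_back_right from where it was at the start of the episode above 0.008 m and height (world z) of shim_end_back_right above 0.0155 m) or (distance of shim_end_back_left from where it was at the start of the episode above 0.008 m and height (world z) of shim_end_back_left above 0.0155 m)).
It fails at once if the jar, bowl or wrench is moved by more than 20 mm (distance of any of jar_mid, bowl_mid, wrench_mid from where it was at the start of the episode above 0.02 m).
It also fails if it takes over 54 s, if anything falls off the work surface, if the arm or the gripper's body presses on something with over 40 N, if the wrist force passes 120 N, or if a joint passes its speed limit or range.

### The arm

A 6-joint arm with a two-finger parallel gripper is mounted at the origin on the work surface. World frame = base frame: x ahead of the robot, y to its left, z up, the work surface at z = 0. Lengths are in mm, angles in rad, forces in N, time in s.
With the tool pointing down it reaches from about 325 to 900 mm from the base axis. Payload 6.1 kg.
Tool frame: the origin (TCP) lies at the centre of the arm's flange, where the gripper is bolted on; the fingertips stand 173 mm ahead of it and the grasp point (between the pads) lies 155 mm ahead of it; z points along the fingers, y is the line along which they close (so a half turn about z gives the same grasp; the last joint's range is limited). The gripper opens to 85 mm and grips with 20 to 120 N. Pads are 22 mm wide; open, the fingers measure 114 mm over their backs; the gripper's body (76 mm by 85 mm) begins 54 mm behind the grasp point. The pads swing forward as they close: fully open they stand 13 mm farther back than shut.
Start: joints at [1.006, 0.22, 1.526, -0, 1.395, -0.126], TCP at [265.531, 565.783, 404.7] pointing down, gripper open.
Joint ranges: [-2.98, 2.98], [-0.91, 2.08], [0.09, 2.57], [-1.24, 4.39], [0.2, 2.65], [-2.68, 2.68]. Speed limits (rad/s): [2.57, 2.57, 3.01, 3.14, 3.14, 3.14].

### API

Orientations are given as a rotation vector (axis times angle).
In Python, from bench import reach, line_to, goto_joints, release, clamp, sleep, ik, grab_frame, camera_params, IKError, hand_in, get_clock, get_qpos, get_joint_velocities, get_tau, get_tcp_pos, get_eef_rot, get_wrist_force, get_wrist_torque, get_gripper_width, get_grasp_force gives the robot as it stands. Calls block until the motion is done:
- reach(position, orientation): joint-space move of the TCP to a pose.
- line_to(position, velocity=150, orientation=None): straight line of the TCP; orientation=None keeps the orientation; velocity is the mean speed in mm/s.
- goto_joints(angles): joint-space move.
- release() and clamp(grasp_force=None): open the fingers fully, or close them until they stop; grasp_force is the grip in N (None keeps the last).
- sleep(seconds).
- ik(position, orientation): joint angles nearest the present ones, or None.
- grab_frame(name): name is "side" or "top" or "wrist"; returns (picture, depth): 420x560x3 uint8, blue, green, red; 420x560 float32, mm along the optical axis (not along the pixel's ray), 0 where there is no reading.
- camera_params(name): a dict with "intrinsics" (3x3 intrinsics, pixels), "D" ([k1, k2, p1, p2, k3] as OpenCV has them; the pictures are not rectified), "camera_from_world" (4x4, takes a point from world to camera coordinates); the wrist camera has in their place "mount" (4x4, takes a point from camera to tool coordinates, whose origin is the TCP and whose axes are the flange's). Camera axes: x right, y down, z forward; pixel columns grow to the right and rows downward; lengths in mm; the calibration is good to about 2 mm. A picture is of the moment at which its call begins: read the wrist's pose just before it. camera_params takes no time and is no camera call.
A pose or a line that the arm cannot do raises IKError and nothing moves.
- hand_in(): hands the job in; it is judged then, once.
Readings, each from a call of its own:
- get_clock(): time.
- get_qpos(): joint angles.
- get_joint_velocities(): joint speeds.
- get_tau(): joint torques, N m.
- get_tcp_pos(): TCP position.
- get_eef_rot(): TCP orientation.
- get_wrist_force(): force on the tool from outside, world axes, zero at the start.
- get_wrist_torque(): the same for the moment, N m.
- get_gripper_width(): finger opening in mm.
- get_grasp_force(): force on a finger pad.
Only numpy, scipy, OpenCV 4.12 (cv2) and the standard library are available. Lean on these libraries where they do the work, as an engineer would, in place of code of your own. Each camera call takes 0.05 s, during which the arm holds its last target. There are 200 camera calls.

## Working session

There is one attempt and no reset: what is moved stays moved. The work goes in short steps, each a Python script; the robot and the scene stay as the last script left them, time stands still between calls to the robot, and variables do not carry over. Pictures are saved under pics/ and viewed, at most 10 in all, crops included, and the job is handed in when it is done.

```bash
mkdir -p pics; python3 - <<'E'
from bench import *
import cv2,numpy as np
print(get_clock())
for n in("top","side"):
    p,d=grab_frame(n); cv2.imwrite(f"pics/{n}.png",cv2.resize(p,(800,600),interpolation=cv2.INTER_CUBIC)); np.savez(f"pics/{n}.npz",p=p,d=d)
    c=camera_params(n); print(n,c)
print(get_tcp_pos(),get_eef_rot(),get_clock())
E
```

```text
0.0
top {'intrinsics': array([[476.87926403,   0.        , 277.00401875],
       [  0.        , 476.87926403, 212.55845263],
       [  0.        ,   0.        ,   1.        ]]), 'D': array([-0.03881162,  0.        ,  0.        ,  0.        ,  0.        ]), 'camera_from_world': array([[ 2.65924264e-03, -9.99715587e-01, -2.36996577e-02,
         5.67493152e+00],
       [-9.86577681e-01,  1.24667145e-03, -1.63287858e-01,
         5.57673329e+02],
       [ 1.63270962e-01,  2.38157753e-02, -9.86293771e-01,
         1.04157640e+03],
       [ 0.00000000e+00,  0.00000000e+00,  0.00000000e+00,
         1.00000000e+00]])}
side {'intrinsics': array([[522.51974238,   0.        , 285.61943151],
       [  0.        , 522.51974238, 204.25237528],
       [  0.        ,   0.        ,   1.        ]]), 'D': array([-0.001622,  0.      ,  0.      ,  0.      ,  0.      ]), 'camera_from_world': array([[ 8.96833427e-01, -4.42357994e-01,  3.03448383e-03,
        -4.98372346e+02],
       [-3.19420091e-01, -6.52305175e-01, -6.87363633e-01,
         1.98528124e+02],
       [ 3.06040208e-01,  6.15481407e-01, -7.26307117e-01,
         1.04503491e+03],
       [ 0.00000000e+00,  0.00000000e+00,  0.00000000e+00,
         1.00000000e+00]])}
[265.3981503  565.58660586 403.70180405] [-6.83559491e-01 -3.06571594e+00  2.58505857e-03] 0.1
```

View pics/top.png

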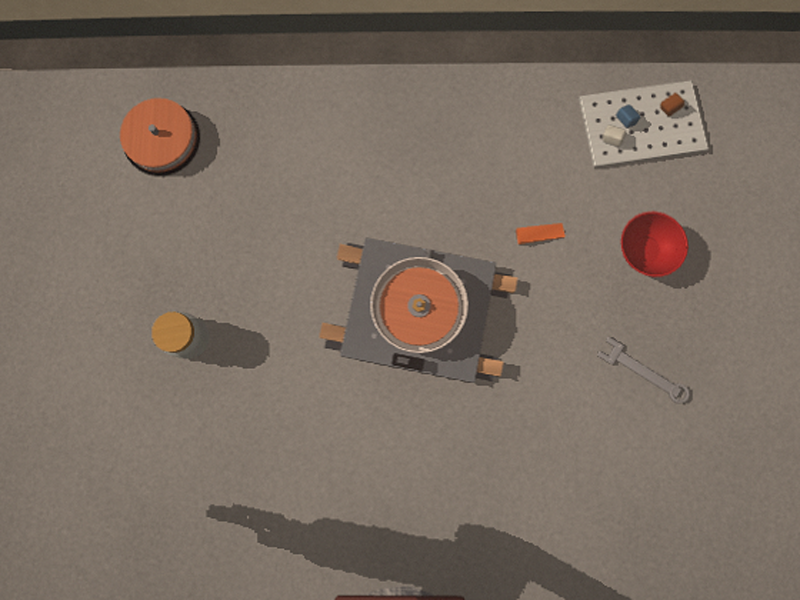

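View pics/side.png

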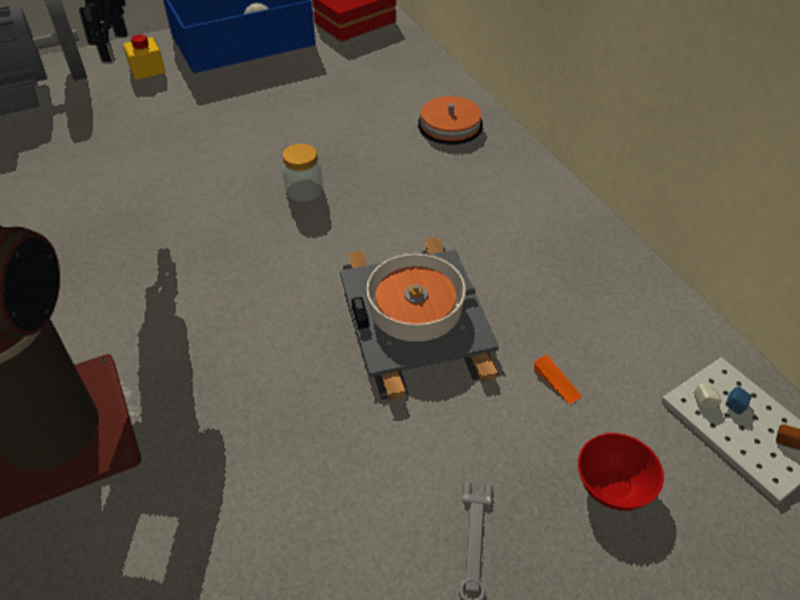

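The plate is at about (420,310) in the top view with shims on its left and right. Its corners are BL (367,238), BR (496,263), FR (475,382), FL (342,357). The jar is far left, the bowl and wrench right, and the loose orange wedge at (540,234) is a decoy.

```bash
cat > h.py <<'E'
from bench import *
import numpy as np,cv2
from scipy.spatial.transform import Rotation as R
def w(n,u,v,z):
    c=camera_params(n); T=c["camera_from_world"]
    x=cv2.undistortPoints(np.array([[[u,v]]],float),c["intrinsics"],c["D"])[0,0]
    r=T[:3,:3].T@np.array([x[0],x[1],1]); o=-T[:3,:3].T@T[:3,3]
    return o+r*(z-o[2])/r[2]
E
python3 - <<'E'
from h import *
model=np.array([[100,110],[100,-110],[-100,-110],[-100,110]],float)
for n,px in(("top",[(367,238),(496,263),(475,382),(342,357)]),("side",[(458,250),(497,348),(370,376),(341,268)])):
    P=np.array([w(n,u*.7,v*.7,28.4)[:2] for u,v in px])
    print(n,P.round(1).tolist(),[round(np.linalg.norm(P[i]-P[i-1]),1) for i in range(4)])
    c=P.mean(0); Q=P-c
    a=np.arctan2((model[:,0]*Q[:,1]-model[:,1]*Q[:,0]).sum(),(model*Q).sum())
    print("centre",c.round(1),"yaw",a)
T=np.load("pics/top.npz"); 
p=cv2.resize(T["p"][150:285,215:385],None,fx=4.7,fy=4.4,interpolation=cv2.INTER_CUBIC); cv2.imwrite("pics/crop.png",p[:600,:800])
for nm,u,v in(("jar",172,330),):print(nm,w("top",u*.7,v*.7,85))
d=T["d"]; c=camera_params("top");M=np.linalg.inv(c["camera_from_world"])
for u,v in[(350,300),(485,300),(342,252),(352,255),(325,331),(335,332),(514,284),(505,283),(498,367),(487,366)]:
    x,y=int(u*.7),int(v*.7); z=np.median(d[y-1:y+2,x-1:x+2]); q=cv2.undistortPoints(np.array([[[u*.7,v*.7]]]),c["intrinsics"],c["D"])[0,0]
    print(u,v,(M@[q[0]*z,q[1]*z,z,1])[:3].round(1))
E
```

```text
top [[670.5, 54.2], [627.7, -157.3], [434.2, -119.9], [473.9, 92.5]] [np.float64(200.3), np.float64(215.8), np.float64(197.1), np.float64(216.1)]
centre [551.6 -32.6] yaw -0.19191997385997514
side [[675.6, 52.0], [624.9, -160.5], [432.9, -124.4], [481.1, 99.1]] [np.float64(200.1), np.float64(218.5), np.float64(195.4), np.float64(228.6)]
centre [553.6 -33.4] yaw -0.21805915478175222
jar [510.3242814  351.22382505  85.        ]
350 300 [ 5.716e+02  8.360e+01 -3.000e-01]
485 300 [ 566.3 -138.1   29.2]
342 252 [647.8  95.6  24.6]
352 255 [643.2  79.2  22.3]
325 331 [516.6 121.4  22.9]
335 332 [515.2 105.3  21.3]
514 284 [ 594.3 -186.9   20.4]
505 283 [ 596.4 -172.6   17.9]
498 367 [ 458.4 -157.5   23. ]
487 366 [ 460.2 -140.2   20.9]
```

View pics/crop.png

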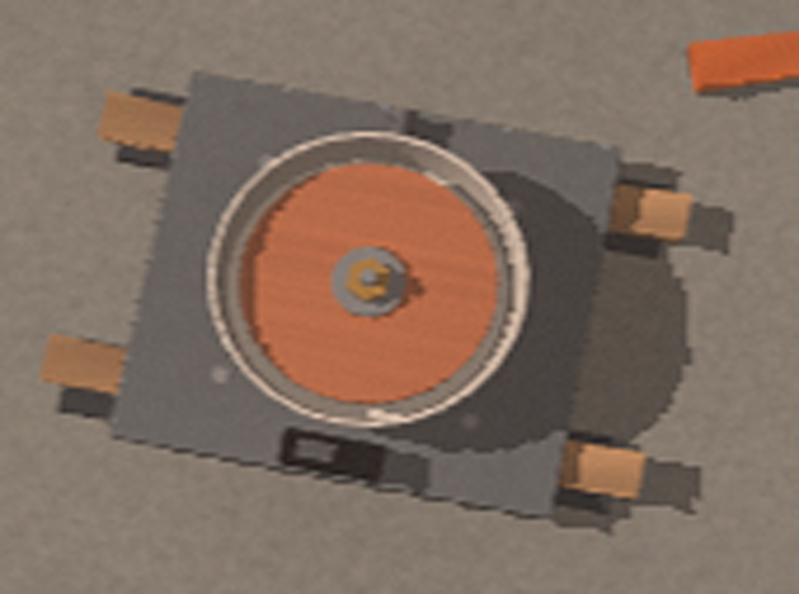

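```bash
cat >> h.py <<'E'
C=np.array([552.5,-33.]); A=-0.195
Rm=np.array([[np.cos(A),-np.sin(A)],[np.sin(A),np.cos(A)]])
def pw(x,y): return C+Rm@[x,y]
def ip(P): return Rm.T@(np.asarray(P)[:2]-C)
# tool down, tool y along plate -x or +x (k=+-1)
def down(k):
    y=np.append(Rm@[k,0],0); z=np.array([0,0,-1.]); return R.from_matrix(np.c_[np.cross(y,z),y,z]).as_rotvec()
CORN=dict(fl=(-82,92),fr=(-82,-92),br=(82,-92),bl=(82,92))
def f(): 
    return np.mean([get_wrist_force() for _ in range(3)],0)
E
python3 - <<'E'
from h import *
for n,x,y in(("bl",101,115),("fl",44,358),("br",690,215),("fr",643,473)):
    for z in(21,26): print(n,z,ip(w("top",215+x/4.7,150+y/4.4,z)).round(1))
for k in(1,-1):print(k,[ik([*pw(*CORN[c]),240],down(k)) for c in("br","bl")])
E
```

```text
bl 21 [ 68.7 152.1]
bl 26 [ 67.6 151.3]
fl 21 [-65.6 152.2]
fl 26 [-66.1 151.4]
br 21 [  71.4 -147.5]
br 26 [  70.3 -146.9]
fr 21 [ -67.9 -148.1]
fr 26 [ -68.4 -147.5]
1 [array([-0.34742049,  0.39521172,  1.63637264,  0.        ,  1.1100083 ,
       -0.15242049]), array([-0.05734867,  0.44036286,  1.57516551,  0.        ,  1.12606429,
        0.13765133])]
-1 [None, None]
```

```bash
sed -i 's/^def pw/C=C+Rm@[1.,2.]\ndef pw/' h.py; cat >> h.py <<'E'
def press(c,zmin,fmax,z0=207,step=1.0):
    x,y=pw(*CORN[c]); o=down(1)
    reach([x,y,260],o); line_to([x,y,z0]); sleep(.15); b=f()
    z=z0
    while z>zmin:
        z-=step; line_to([x,y,z],velocity=20); sleep(.08); d=f()-b
        print(c,"cmd",round(z-173,1),"tip",round(get_tcp_pos()[2]-173,2),"F",d.round(1))
        if d[2]>fmax: break
    sleep(.15); print("end F",(f()-b).round(1),"tip",round(get_tcp_pos()[2]-173,2),get_clock())
    line_to([x,y,z0],velocity=60); line_to([x,y,260])
E
python3 - <<'E'
from h import *
clamp(20); print(get_clock())
press("br",195,6)
print(get_clock())
E
```

```text
0.8667
br cmd 33.0 tip 33.36 F [-0.8  0.5 -1. ]
br cmd 32.0 tip 31.87 F [-0.   0.5 -1.3]
br cmd 31.0 tip 30.93 F [ 0.1  1.1 -0.1]
br cmd 30.0 tip 29.98 F [ 0.6  0.5 -0.3]
br cmd 29.0 tip 28.99 F [ 0.3  0.8 -0.4]
br cmd 28.0 tip 28.06 F [-1.2  0.2 -0. ]
br cmd 27.0 tip 27.1 F [-0.2  1.   0.6]
br cmd 26.0 tip 26.13 F [0.1 0.7 0.6]
br cmd 25.0 tip 25.14 F [-0.4 -0.3  1.7]
br cmd 24.0 tip 24.16 F [0.3 0.2 3.2]
br cmd 23.0 tip 23.8 F [-2.6 -0.6  6.6]
end F [-1.1 -0.1  7.2] tip 23.79 8.15
8.9833
```

BR gives about 4.6 mm, so it is the loose corner. Next I push its shim in along the plate's +y.

```bash
cat > push.py <<'E'
from h import *
o=down(1); z=182; X=69.5; u=np.append(Rm@[0,1],0)
x,y=pw(X,-182); reach([x,y,255],o); line_to([x,y,z]); sleep(.15); b=f(); print(get_tcp_pos()[2]-173)
Y=-164
line_to([*pw(X,Y),z],velocity=60); 
while Y<-130:
    Y+=2; line_to([*pw(X,Y),z],velocity=25); sleep(.06); d=f()-b
    t=get_tcp_pos(); print("Y",Y,"tool",ip(t).round(1),round(t[2]-173,1),"Fpush",round(-d@u,1),"Fz",round(d[2],1))
    if -d@u>30: break
print(get_clock())
import sys
p,dd=grab_frame("top"); cv2.imwrite("pics/push.png",cv2.resize(p[150:285,215:385],None,fx=4.7,fy=4.4,interpolation=cv2.INTER_CUBIC))
E
python3 push.py
```

```text
10.674560165860441
Y -162 tool [  69.5 -162.1] 9.0 Fpush -0.5 Fz 0.4
Y -160 tool [  69.5 -160. ] 9.0 Fpush 0.6 Fz 0.9
Y -158 tool [  69.5 -157.9] 9.0 Fpush -0.3 Fz 0.8
Y -156 tool [  69.5 -155.9] 9.0 Fpush -0.1 Fz 0.1
Y -154 tool [  69.5 -153.9] 9.0 Fpush -0.1 Fz 0.6
Y -152 tool [  69.5 -151.9] 9.0 Fpush 0.7 Fz 0.6
Y -150 tool [  69.5 -149.9] 9.0 Fpush 0.2 Fz 0.3
Y -148 tool [  69.5 -147.9] 9.0 Fpush 0.3 Fz -0.3
Y -146 tool [  69.5 -145.9] 9.0 Fpush -0.2 Fz 0.4
Y -144 tool [  69.5 -143.9] 9.0 Fpush 0.0 Fz 0.7
Y -142 tool [  69.5 -141.9] 9.0 Fpush 0.8 Fz -0.2
Y -140 tool [  69.5 -139.9] 9.0 Fpush -0.3 Fz 0.8
Y -138 tool [  69.5 -137.9] 9.0 Fpush -0.2 Fz -0.4
Y -136 tool [  69.5 -135.9] 9.0 Fpush 0.0 Fz 1.3
Y -134 tool [  69.5 -134.1] 9.0 Fpush 1.7 Fz 0.2
Y -132 tool [  69.5 -132.5] 9.0 Fpush 5.2 Fz -1.1
Y -130 tool [  69.6 -131.1] 9.0 Fpush 8.3 Fz -0.6
15.9083
```

```bash
python3 - <<'E'
from h import *
u=np.append(Rm@[0,1],0);Y=-130;X=69.5;b0=f()
while Y<-124:
    Y+=1.5; line_to([*pw(X,Y),182],velocity=25); sleep(.08); d=f(); t=get_tcp_pos()
    print(Y,ip(t).round(1),round(t[2]-173,1),"Fpush",round(-d@u,1),d.round(1))
    if -d@u>22: break
line_to([*pw(X,-165),182],velocity=80); line_to([*pw(X,-182),255])
p,dd=grab_frame("side"); cv2.imwrite("pics/s2.png",cv2.resize(p[160:290,225:395],None,fx=4.7,fy=4.6,interpolation=cv2.INTER_CUBIC))
p,dd=grab_frame("top"); cv2.imwrite("pics/t2.png",cv2.resize(p[150:285,215:385],None,fx=4.7,fy=4.4,interpolation=cv2.INTER_CUBIC))
print(get_clock())
E
```

```text
-128.5 [  69.6 -130.2] 9.1 Fpush 10.1 [-2.2 -9.8 -1.6]
-127.0 [  69.6 -129.3] 9.1 Fpush 13.4 [ -2.8 -13.1  -2.4]
-125.5 [  69.7 -128.2] 9.1 Fpush 14.5 [ -2.4 -14.3  -3.7]
-124.0 [  69.7 -127.2] 9.1 Fpush 17.3 [ -3.3 -17.   -2.9]
18.7083
```

View pics/s2.png

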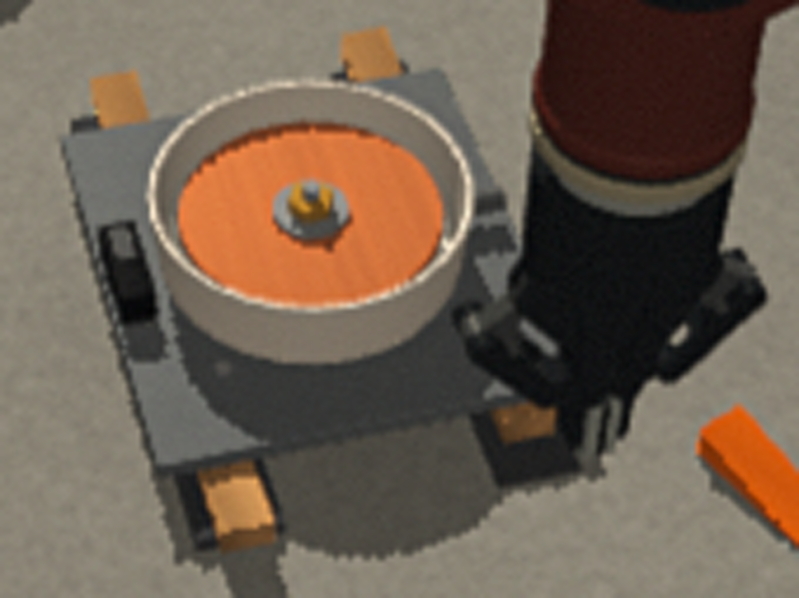

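View pics/t2.png

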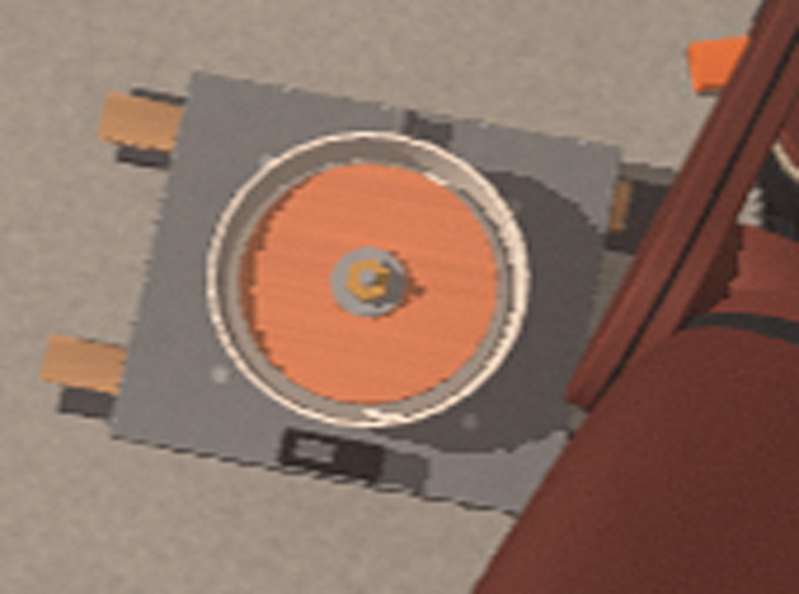

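The BR shim now sticks out only about 8–10 mm (its end at crop (630,205), plate edge at x≈612), and the other three have not moved. I check the tilt by depth and press BR again.

```bash
python3 - <<'E'
from h import *
press("br",197,9)
line_to([*pw(82,-92),330])
goto_joints([-1.0,0.22,1.526,0,1.395,-0.126])
print(get_clock())
T0=np.load("pics/top.npz"); p,d1=grab_frame("top"); d2=grab_frame("top")[1]; d1=(d1+d2)/2
cv2.imwrite("pics/t3.png",cv2.resize(p[150:285,215:385],None,fx=4.7,fy=4.4,interpolation=cv2.INTER_CUBIC))
c=camera_params("top");M=np.linalg.inv(c["camera_from_world"])
h,wd=d1.shape; g=np.stack(np.meshgrid(np.arange(wd),np.arange(h)),-1).reshape(-1,1,2).astype(float)
q=cv2.undistortPoints(g,c["intrinsics"],c["D"])[:,0]
for nm,d in(("before",T0["d"]),("after",d1)):
    z=d.reshape(-1); P=(np.c_[q*z[:,None],z,np.ones_like(z)]@M.T)[:,:3]; L=(P[:,:2]-C)@Rm
    m=(abs(L[:,0])<94)&(abs(L[:,1])<104)&(np.hypot(L[:,0],L[:,1])>88)&(abs(P[:,2]-28.4)<6)&(z>0)
    s=np.linalg.lstsq(np.c_[L[m],np.ones(m.sum())],P[m,2],rcond=None)[0]
    print(nm,m.sum(),"slope x,y",s[:2].round(4),"h",s[2].round(2),{k:np.median(P[m&(np.hypot(*(L-v).T)<20),2]).round(2) for k,v in CORN.items()})
E
```

```text
br cmd 33.0 tip 33.25 F [-0.5 -0.2 -1. ]
br cmd 32.0 tip 31.94 F [0.1 0.5 0.3]
br cmd 31.0 tip 30.95 F [ 0.4 -0.3  0.2]
br cmd 30.0 tip 29.95 F [-0.1  0.3  0.1]
br cmd 29.0 tip 29.4 F [0.2 0.5 2.9]
br cmd 28.0 tip 29.27 F [-4.   2.2  9.5]
end F [-4.4  1.4 10.3] tip 29.31 21.9583
24.8417
before 2621 slope x,y [-0.0019  0.0007] h 28.09 {'fl': np.float64(28.35), 'fr': np.float64(28.25), 'br': np.float64(28.06), 'bl': np.float64(28.04)}
after 2618 slope x,y [ 0.0043 -0.0028] h 28.08 {'fl': np.float64(27.44), 'fr': np.float64(28.0), 'br': np.float64(28.41), 'bl': np.float64(28.1)}
```

View pics/t3.png

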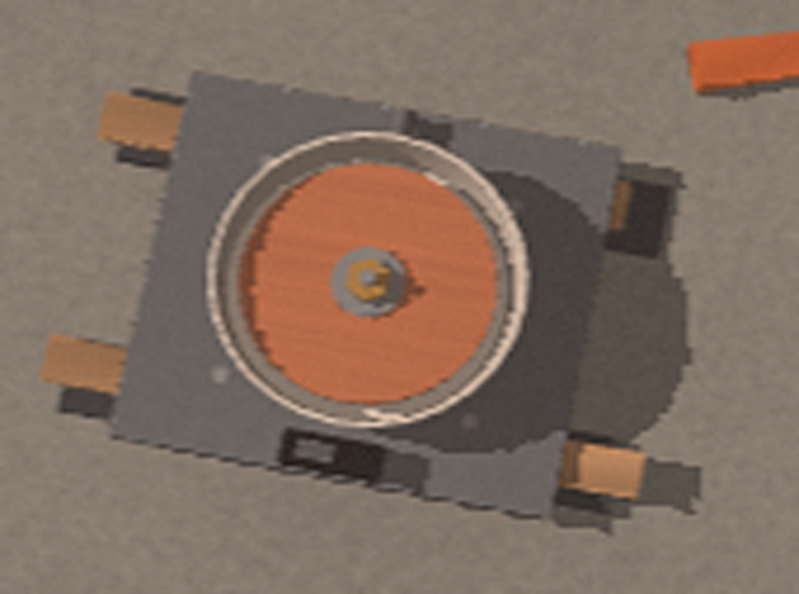

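```bash
python3 - <<'E'
from h import *
T0=np.load("pics/top.npz")["d"]
c=camera_params("top");M=np.linalg.inv(c["camera_from_world"])
h,wd=T0.shape; g=np.stack(np.meshgrid(np.arange(wd),np.arange(h)),-1).reshape(-1,1,2).astype(float)
q=cv2.undistortPoints(g,c["intrinsics"],c["D"])[:,0]
def fit(d):
    z=d.reshape(-1); P=(np.c_[q*z[:,None],z,np.ones_like(z)]@M.T)[:,:3]; L=(P[:,:2]-C)@Rm
    m=(abs(L[:,0])<94)&(abs(L[:,1])<104)&(np.hypot(L[:,0],L[:,1])>88)&(abs(P[:,2]-28.4)<4)&(z>0)
    return np.linalg.lstsq(np.c_[L[m],np.ones(m.sum())],P[m,2],rcond=None)[0][:2]
a=np.array([fit(grab_frame("top")[1]) for _ in range(10)]); b=fit(T0)
print(a.mean(0),a.std(0),b,"tilt change",np.linalg.norm(a.mean(0)-b),"abs",np.linalg.norm(a.mean(0)),get_clock())
E
```

```text
[ 0.00328622 -0.00161608] [0.00035047 0.00043344] [-0.00091299  0.00063289] tilt change 0.0047635326098229205 abs 0.0036620992543334517 25.4417
```

The tilt is about 0.005 rad, inside the 0.01 limit. The corner held under 10 N and the arm is clear.

```bash
python3 -c "
from bench import *
print(hand_in(), get_clock())"
```

```text
the job is handed in; nothing more can be done
the job is handed in; nothing more can be done
```

The back right corner was the one that rocked (it gave about 4.6 mm); I pushed its shim in until it jammed, with roughly 8–10 mm still sticking out. It then held firm under about 10 N, the plate measures level to about 0.005 rad, and the job is handed in, though the hand-in returned no verdict.

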